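# Set the carving indexer back one notch

## Task

The workpiece in the green carving indexer has been turned one notch too far: flip the ratchet pawl up off the wheel with a fingertip, push a handle of the wheel so that the wheel goes back by one notch (its top moves towards the pawl's hinge), then push the pawl down again until it sits fully in the new notch. Never turn the wheel the other way to the next notch or back past a second one, and leave the loose things around it where they are.

Things in the scene. Friction and masses are not known exactly. Their poses are not given: they have to be found in the camera images.
- indexer: Green carving indexer, fixed to the bench. Origin on the bench under the ratchet disc; z up, x along the axle out through the wheel, y from the wheel towards the pawl's hinge. In this frame (mm): base x -280 to 15, y -75 to 75, 20 high; headstock x -56 to -16, 163 high; tailstock x -277 to -247, 155 high; a turned wood leg 46 across between them on the axle, 120 up.
- wheel_center (a point): Centre of the steel ratchet disc, on the axle, 120 mm above the bench; axes as the indexer's. Disc 12 mm thick (x -6 to 6), 10 teeth (one notch = 36 degrees), 126 mm across the tooth tips. Five plain steel handles, rods 12 mm thick with 18 mm balls, stick out radially, 72 degrees apart, in the plane x = +45 mm, clear in front of the disc.
- wheel (a joint): Turn in rad. 0 = tooth bears on the pawl's nose; starts 0.02 to 0.12. Falls as the wheel's top moves towards +y, to the pawl's hinge (backward, blocked while the pawl is down; one notch = -0.628); grows forward. The pawl drops into the next notch back with the wheel at -0.62 to -0.45, best -0.54. Stiff axle (about 1.5 N at a handle's end): the wheel stays where it is left.
- handle_end (a point): Centre of the ball at the end of the wheel's uppermost handle, 95 mm from the axle, at x = +45 mm of the indexer. With the wheel at 0 this handle leans 0.25 rad from upright towards -y, plus the wheel's joint value, so the ball centre starts about 210 mm above the bench. Push the rod just below the ball, from its -y side, towards +y.
- pawl (a joint): Swing in rad: 0 = down on its stop, nose at the bottom of a notch; grows as the pawl is lifted off the wheel and over towards +y, up to 1.6; above 0.25 it is clear of the teeth; at 0.61 its arm stands straight up. Stiff hinge (about 0.7 N at the tab): it stays where it is left.
- tab_end (a point): Middle of the free end of the pawl's thumb tab, 132 mm from the hinge; the tab is the last 45 mm of the arm, 8 thick, 18 wide along x. With the pawl down it leans 35 degrees from upright towards -y, over the wheel, its end 212 mm above the bench. Pushed level towards +y from the wheel's side it lifts the pawl; towards -y from the hinge's side it lowers it.
- pawl_hinge (a point): Axis of the pawl's hinge (along x), 99 mm to the +y side of the axle, 104 mm above the bench; axes as the indexer's. Dark steel pawl in the disc's plane: a straight arm 132 mm long from here, with a nose 70 mm out that drops 19 mm into the teeth, and the thumb tab as its end. Beside the tab only the handles stand above 185 mm.
- stain_tin_mid (a point): Bystander, loose: round metal tin with paper label, 76 across, 90 tall mm; point at its middle, half-way up. To be left alone.
- wax_jar_mid (a point): Bystander, loose: amber glass jar with black cap, 60 across, 70 tall mm; point at its middle, half-way up. To be left alone.
- tape_roll_mid (a point): Bystander, loose: cream roll of masking tape lying flat, 100 across, 25 tall mm; point at its middle, half-way up. To be left alone.
- oil_bottle_mid (a point): Bystander, loose: white bottle with black cap, 52 across, 130 tall mm; point at its middle, half-way up. To be left alone.
- offcut_mid (a point): Bystander, loose: pale wood offcut, 140 x 45 x 40 mm; point at its middle, half-way up. To be left alone.
- screwdriver_mid (a point): Bystander, loose: black-handled screwdriver lying down, 200 long mm; point at its middle, half-way up. To be left alone.
- spacer_mid (a point): Bystander, loose: short aluminium cylinder standing on the indexer's base, 28 across, 30 tall mm; point at its middle, half-way up. To be left alone.

How it is judged:
On the way, in this order (a step that is already met when the one before it is completed fails the run):
1. the pawl is flipped up clear of the teeth (value of joint pawl above 0.35 rad and value of joint wheel above -0.2 rad), for 0.2 s.
2. the wheel is turned back by a notch while the pawl is up (value of joint wheel below -0.36 rad and value of joint pawl above 0.2 rad), for 0.2 s.
At the end, for the whole second after the job is handed in: The pawl is down on its stop (joint below 0.05 rad) in the next notch back: the wheel stands between -0.68 and -0.36 rad, at rest (value of joint pawl below 0.05 rad and value of joint wheel between -0.68 and -0.36 rad and velocity of joint wheel between -0.05 and 0.05 rad/s); the robot touches nothing.
It fails at once if the wheel went forward to the next notch (value of joint wheel above 0.5 rad).
It fails at once if the wheel went back past a second notch (value of joint wheel below -1.25 rad).
It fails at once if a loose thing was moved by more than 30 mm (distance of any of stain_tin_mid, wax_jar_mid, tape_roll_mid, oil_bottle_mid, offcut_mid, screwdriver_mid, spacer_mid from where it was at the start of the episode above 0.03 m).
It also fails if it takes over 64 s, if anything falls off the work surface, if the arm or the gripper's body presses on something with over 40 N, if the wrist force passes 120 N, or if a joint passes its speed limit or range.

## Robot

A 6-joint arm with a two-finger parallel gripper is mounted at the origin on the work surface. World frame = base frame: x ahead of the robot, y to its left, z up, the work surface at z = 0. Lengths are in m, angles in rad, forces in N, time in s.
With the tool pointing down it reaches from about 0.35 to 0.775 m from the base axis. Payload 7.3 kg.
Tool frame: the origin (TCP) lies on the centre line of the jaws, within the pads' length; the fingertips stand 11 mm ahead of it and the grasp point (between the pads) lies 8 mm behind it; z points along the fingers, y is the direction in which the jaws open and shut (so a half turn about z gives the same grasp; the last joint's range is limited). The gripper opens to 92 mm and grips with 3 to 60 N. Pads are 19 mm wide; open, the fingers measure 130 mm over their backs; the gripper's body (75 mm by 190 mm) begins 47 mm behind the grasp point.
Start: joints at [-1.297, 0.342, 1.524, -0, 1.275, -0.146], TCP at [0.214, -0.479, 0.238] pointing down, gripper open.
Joint ranges: [-2.53, 2.53], [-0.77, 2.02], [0.04, 2.7], [-1, 4.14], [0.28, 2.66], [-3.11, 3.11]. Speed limits (rad/s): [2.57, 2.57, 3.14, 3.14, 3.14, 3.14].

## Interface

Orientations are given as [roll, pitch, yaw] about the fixed x, y, z axes, in that order (R = Rz(yaw) Ry(pitch) Rx(roll)).
In Python, from cell import robot gives the robot as it stands.
- The arm moves only by the tool jog_arm, never from a script. Its argument "deltas" is one flat list of numbers, 6 for each row, row after row: the shift along the world's x, y, z in units of 0.1 m (1.0 is 0.1 m), then the turn, a rotation vector about the world's x, y, z in units of 90 degrees (1.0 is 90 degrees). A call has 1 to 5 rows; each row is the pose to reach, as a shift and turn from the pose commanded when the call began; what a row does not reach only later rows make up. A row lasts 1/12 s, in which the tool goes at most 41.7 mm and 7.16 degrees, less where a joint would pass 70% of its speed; a pose out of reach is approached as far as the arm can. A call with a number of a shift or a turn outside -1 to 1 is refused whole. A call with a gripper value outside its range is refused whole. "claw" is the opening, from 0 (shut) to 1 (fully open), set as the call begins (left out, the last holds). The fingers move at their own pace and stop on an object; "newtons" is the grip in N (left out, the last holds). Time passes only in rows, so rows that repeat a pose let the fingers close. It gives the time, the measured TCP pose, the force and the opening at its end, in the units of the state.
- robot.observe(): the state, without advancing time (a new reading comes with each control period).
- robot.read_camera(name): name is "scene" or "top"; returns the picture (420x560x3 uint8, red, green, blue); there is no depth.
- robot.camera_params(name): a dict with "fx", "fy", "cx", "cy" (pixels), "k1" (the pictures are not rectified: a ray, as slopes to the right and down, at radius r is drawn at 1 + k1 r^2 times it, then the intrinsics apply), "R" (3x3) and "t" (3): a world point X has camera coordinates R X + t. Camera axes: x right, y down, z forward; pixel columns grow to the right and rows downward; lengths in m; the calibration is good to about 2 mm. A picture is of the moment at which its call begins. camera_params takes no time and is no camera call.
- robot.hand_in(): hands the job in, once; it reports no verdict.
The state is a dict: "time": time; "qpos": joint angles; "qvel": joint speeds; "joint_efforts": joint torques, N m; "tool_pos": TCP position; "tool_rot": TCP orientation; "contact_force": force on the tool from outside, world axes, zero at the start; "torque": the same for the moment, N m; "opening": finger opening in m.
Only numpy, scipy, OpenCV 4.12 (cv2) and the standard library are available. Lean on these libraries where they do the work, as an engineer would, in place of code of your own. Each camera call takes 0.05 s, during which the arm holds its last target. There are 200 camera calls.

## Working session

There is one attempt and no reset: what is moved stays moved. The work goes in short steps, Python scripts to look and compute and a tool call to move; the robot and the scene stay as the last step left them, time stands still between calls to the robot, and variables do not carry over. Pictures are saved under pics/ and viewed, about 8 in all and at most 12, crops included, and the job is handed in when it is done.

Besides the shell and the picture viewer there is one more tool, called as name(argument=value, ...) on one line, values as JSON. jog_arm: Moves the arm, as the interface text tells. Its arguments: {"type":"object","properties":{"deltas":{"type":"array","items":{"type":"number"}},"claw":{"type":"number"},"newtons":{"type":"number"}},"required":["deltas"]}

```bash
mkdir -p pics; ls; python3 - <<'E'
from cell import robot
import cv2,numpy as np
for n in("scene","top"):
    im=robot.read_camera(n); cv2.imwrite(f"pics/{n}0.png",im[:,:,::-1])
    p=robot.camera_params(n); print(n,{k:np.round(v,4).tolist() for k,v in p.items()})
s=robot.observe();print(s["time"],s["tool_pos"],s["tool_rot"],s["opening"])
E
```

```text
pics
scene {'fx': 439.6454, 'fy': 439.6454, 'cx': 279.602, 'cy': 214.2394, 'k1': -0.0927, 'R': [[-0.47, 0.8826, -0.0079], [0.4986, 0.2582, -0.8275], [-0.7283, -0.3929, -0.5614]], 't': [0.2527, -0.1528, 1.3484]}
top {'fx': 513.231, 'fy': 513.231, 'cx': 284.8271, 'cy': 210.7045, 'k1': -0.0761, 'R': [[0.0023, -0.9997, 0.0229], [-0.9922, -0.0052, -0.1246], [0.1247, -0.0225, -0.9919]], 't': [0.0085, 0.5567, 1.1986]}
0.1 [ 0.21390225 -0.4790952   0.23713792] [-3.14028609e+00 -1.70533225e-04  4.19820002e-01] 0.09166314604168813
```

View pics/scene0.png

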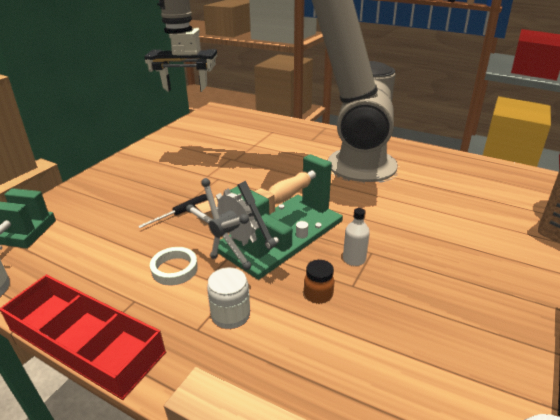

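View pics/top0.png

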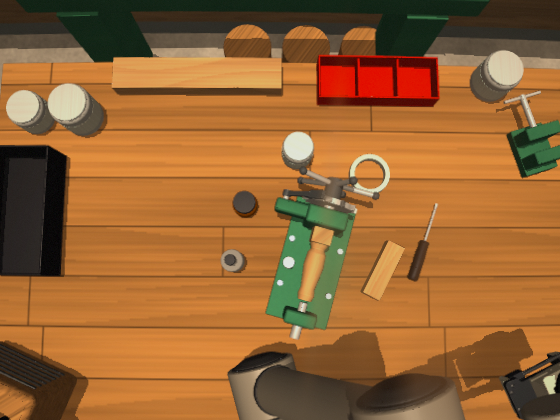

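The scene view shows the indexer mid-bench with its wheel at about (235,220). In the top view the wheel is at about (330,190), the tailstock at (300,317) and the hinge side is to the left (+y). Next I'll take enlarged crops and green-mask points.

```bash
cat > h.py <<'E'
from cell import robot
import cv2,numpy as np
P={n:robot.camera_params(n) for n in("scene","top")}
def ray(n,u,v):
    p=P[n];K=np.array([[p["fx"],0,p["cx"]],[0,p["fy"],p["cy"]],[0,0,1]])
    a=cv2.undistortPoints(np.array([[[u,v]]],float),K,np.array([p["k1"],0,0,0,0.]))[0,0]
    R=np.array(p["R"]);t=np.array(p["t"]);return -R.T@t,R.T@np.array([a[0],a[1],1])
def onz(n,u,v,z):
    c,d=ray(n,u,v);return c+d*(z-c[2])/d[2]
def proj(n,X):
    p=P[n];K=np.array([[p["fx"],0,p["cx"]],[0,p["fy"],p["cy"]],[0,0,1]])
    return cv2.projectPoints(np.array(X,float).reshape(-1,1,3),cv2.Rodrigues(np.array(p["R"]))[0],np.array(p["t"]),K,np.array([p["k1"],0,0,0,0.]))[0].reshape(-1,2)
def crop(n,x,y,w,h,s,f,pts=None):
    im=robot.read_camera(n)[:,:,::-1]
    c=cv2.resize(im[y:y+h,x:x+w],None,fx=s,fy=s,interpolation=cv2.INTER_CUBIC)
    if pts is not None:
        for q in proj(n,pts): cv2.circle(c,(int((q[0]-x+.5)*s),int((q[1]-y+.5)*s)),3,(255,0,255),1)
    return c
E
python3 - <<'E'
from h import *
a=crop("top",250,150,140,200,3.0,0); b=crop("scene",180,145,170,130,3.0,0)
H=max(a.shape[0],b.shape[0])
c=np.zeros((H,700,3),np.uint8)
b=cv2.resize(b,(280*1,214))
cv2.imwrite("pics/t1.png",a)
cv2.imwrite("pics/s1.png",crop("scene",180,150,170,125,4.6,0))
im=robot.read_camera("top")
hsv=cv2.cvtColor(im,cv2.COLOR_RGB2HSV)
m=cv2.inRange(hsv,(60,80,20),(95,255,255));m[:140]=0;m[:, :240]=0;m[:,380:]=0;m[345:]=0
print(cv2.boundingRect(m)); cs,_=cv2.findContours(m,0,2)
c=max(cs,key=cv2.contourArea);print(cv2.approxPolyDP(c,3,True)[:,0].tolist())
E
```

```text
(266, 196, 52, 131)
[[279, 198], [276, 210], [293, 216], [266, 312], [304, 326], [306, 317], [296, 309], [299, 301], [305, 301], [296, 297], [310, 246], [308, 226], [317, 220], [317, 207], [299, 196], [296, 202]]
```

View pics/t1.png

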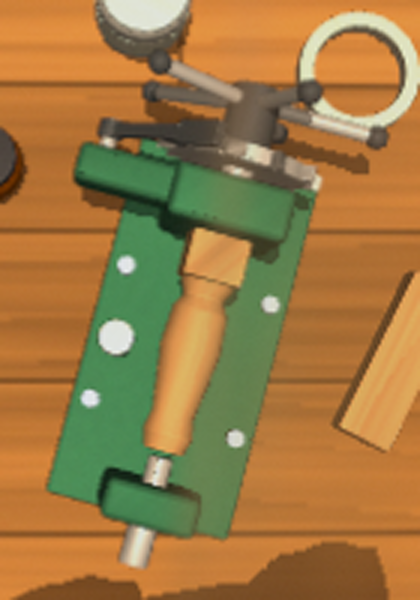

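View pics/s1.png

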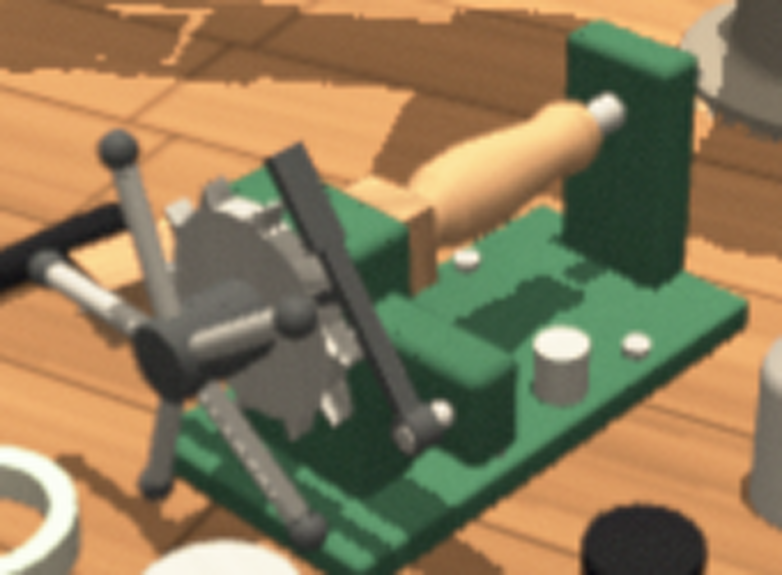

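The crops show the base corners at top crop (48,490), (227,538) and (318,195), and the scene corner at (747,305). The upper handle ball is at scene crop (117,150) and top crop (310,92), and the tab end at scene crop (287,158).

```bash
cat >> h.py <<'E'
def tri(u1,u2):
    c1,d1=ray("scene",*u1);c2,d2=ray("top",*u2)
    s=np.linalg.lstsq(np.c_[d1,-d2],c2-c1,rcond=None)[0];a=c1+s[0]*d1;b=c2+s[1]*d2
    return (a+b)/2,np.linalg.norm(a-b)
E
python3 - <<'E'
from h import *
T=lambda x,y:(250+(x+.5)/3-.5,150+(y+.5)/3-.5)
S=lambda x,y:(180+(x+.5)/4.6-.5,150+(y+.5)/4.6-.5)
obs=[("top",T(48,490),(-280,75,20)),("top",T(227,538),(-280,-75,20)),("top",T(318,195),(15,-75,20)),("scene",S(747,300),(-280,75,20)),
("scene",S(697,62),(-277,37,155))]
W=[]
for n,u,m in obs[:4]:
    w=onz(n,*u,m[2]/1e3);W.append(w);print(n,m,w.round(4))
from scipy.optimize import least_squares
use=obs[:4]
def tf(p,m):
    c,s=np.cos(p[2]),np.sin(p[2]);m=np.array(m)/1e3
    return np.array([p[0]+c*m[0]-s*m[1],p[1]+s*m[0]+c*m[1],m[2]])
r=least_squares(lambda p:np.concatenate([(tf(p,m)-w)[:2] for (_,_,m),w in zip(use,W)]),[.6,0,-.2])
p=r.x;print("pose",p.round(4),"res mm",(r.fun*1e3).round(1))
np.save("pose.npy",p)
X,e=tri(S(117,150),T(310,92));print("ball",X.round(4),e)
c,s=np.cos(p[2]),np.sin(p[2]);d=X-[p[0],p[1],0];L=[c*d[0]+s*d[1],-s*d[0]+c*d[1],X[2]];print("ball local",np.round(L,4))
for name,m in dict(ballexp=(45,-95*np.sin(.18),120+95*np.cos(.18)),tab=(0,99-132*np.sin(.61),212),hinge=(0,99,104)).items():
    w=tf(p,m);print(name,w.round(4),"scene crop",((proj("scene",w)[0]-[180,150]+.5)*4.6).round(),"top crop",((proj("top",w)[0]-[250,150]+.5)*3).round())
E
```

```text
top (-280, 75, 20) [0.3131 0.0553 0.02  ]
top (-280, -75, 20) [ 0.2755 -0.0867  0.02  ]
top (15, -75, 20) [ 0.5497 -0.1627  0.02  ]
scene (-280, 75, 20) [0.3135 0.056  0.02  ]
pose [ 0.5616 -0.09   -0.2721] res mm [-1.   2.2 -3.7 -0.2  6.2 -3.6 -1.5  1.6]
ball [ 0.5992 -0.1275  0.211 ] 0.0007031133435502492
ball local [ 0.0463 -0.0261  0.211 ]
ballexp [ 0.6004 -0.1185  0.2135] scene crop [134. 152.] top crop [298.  90.]
tab [ 0.5679 -0.0675  0.212 ] scene crop [279. 148.] top crop [225. 136.]
hinge [0.5882 0.0054 0.104 ] scene crop [414. 429.] top crop [115. 131.]
```

The ball triangulates to local (46,-26,211), which fits the expected (45,-29,210). Base corner C was partly hidden, so I weight the others and take the pose as about (0.563,-0.0885), yaw -0.265. Now I'll go above the gap on the tab's -y side with the jaws shut.

jog_arm(deltas=[0.1,0.1,0.3,0,0,-0.02,0.3,0.3,0.6,0,0,-0.05,0.5,0.5,0.7,0,0,-0.07,0.7,0.7,0.7,0,0,-0.09,0.86,0.94,0.7,0,0,-0.11], claw=0)

```text
time: 0.72
tool_pos: [0.3012, -0.3851, 0.3086]
tool_rot: [3.139, -0.001, 0.245]
contact_force: [0.2, 0.5, 0.7]
opening: 0.0632
```

jog_arm(deltas=[0.17,0.19,0,0,0,-0.02,0.34,0.38,0,0,0,-0.04,0.52,0.56,0,0,0,-0.07,0.69,0.75,0,0,0,-0.09,0.86,0.94,0,0,0,-0.11])

```text
time: 1.13
tool_pos: [0.3867, -0.2903, 0.3078]
tool_rot: [3.141, -0.0, 0.073]
contact_force: [0.2, -0.1, -0.1]
opening: 0.0299
```

jog_arm(deltas=[0.17,0.19,0,0,0,-0.02,0.34,0.38,0,0,0,-0.04,0.52,0.56,0,0,0,-0.07,0.69,0.75,0,0,0,-0.09,0.86,0.94,0,0,0,-0.11])

```text
time: 1.55
tool_pos: [0.4727, -0.1964, 0.3077]
tool_rot: [3.142, 0.0, -0.1]
contact_force: [-0.0, -0.1, 0.2]
opening: 0.0007
```

jog_arm(deltas=[0.17,0.19,0,0,0,-0.02,0.34,0.38,0,0,0,-0.04,0.52,0.56,0,0,0,-0.07,0.69,0.75,0,0,0,-0.09,0.87,0.95,0,0,0,-0.11])

```text
time: 1.97
tool_pos: [0.5596, -0.1015, 0.3077]
tool_rot: [3.141, 0.0, -0.273]
contact_force: [0.3, -0.5, -0.4]
opening: 0.0006
```

jog_arm(deltas=[0,0,0,0,0,0,0,0,0,0,0,0])

```text
time: 2.13
tool_pos: [0.5593, -0.1015, 0.3072]
tool_rot: [3.141, 0.001, -0.269]
contact_force: [-0.1, -0.2, -0.4]
opening: 0.0003
```

```bash
python3 - <<'E'
from h import *
np.save("pose.npy",[.563,-.0885,-.265])
s=robot.observe();print(s["time"],s["tool_pos"],s["tool_rot"],s["opening"],s["qpos"])
a=crop("scene",180,110,170,165,3.5,0);b=robot.read_camera("top")[150:310,260:370,::-1]
b=cv2.resize(b,None,fx=1.8,fy=1.8);c=np.zeros((a.shape[0],a.shape[1]+b.shape[1],3),np.uint8);c[:,:a.shape[1]]=a;c[:b.shape[0],a.shape[1]:]=b
cv2.imwrite("pics/2.png",c);print(c.shape)
E
```

```text
2.1333 [ 0.5593205  -0.10151752  0.30719787] [ 3.14129351e+00  9.22127307e-04 -2.68650456e-01] 0.0002877966277723402 [-3.14167622e-01  3.83110870e-01  1.27152514e+00 -3.41971877e-04
  1.48786421e+00  1.52530751e+00]
(578, 793, 3)
```

View pics/2.png

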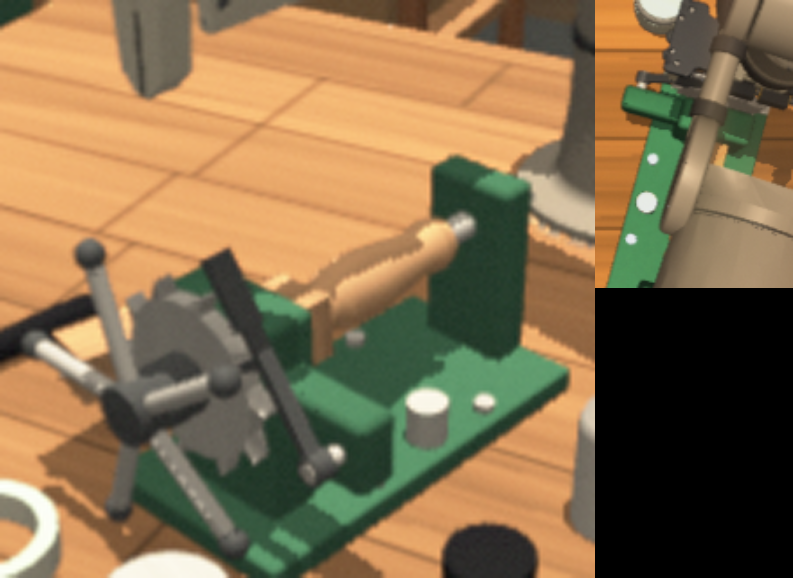

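The shut fingertip, at crop (150,90), hangs on the -y side of the tab end at (217,258), clear of the top handle. I'll descend.

jog_arm(deltas=[0,0,-0.25,0,0,0,0,0,-0.5,0,0,0,0,0,-0.75,0,0,0,0,0,-1.0,0,0,0,0,0,-1.0,0,0,0])

```text
time: 2.65
tool_pos: [0.5558, -0.1028, 0.2032]
tool_rot: [3.142, 0.009, -0.273]
contact_force: [-1.2, 0.3, -0.7]
opening: 0.0005
```

```bash
python3 - <<'E'
from h import *
s=robot.observe();print(s["time"],s["tool_pos"],s["contact_force"])
cv2.imwrite("pics/3.png",crop("scene",180,130,150,110,4.5,0))
E
```

```text
2.65 [ 0.55579564 -0.10282107  0.20318922] [-1.20133693  0.26550776 -0.73183947]
```

View pics/3.png

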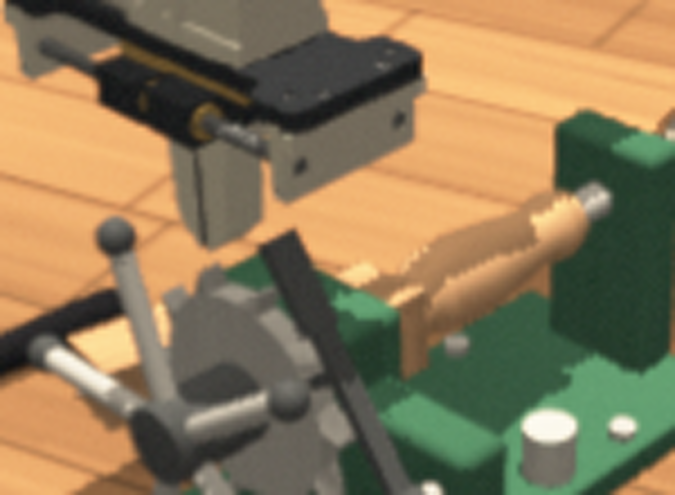

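The tip is beside the tab at (225,240), with the tab end at (285,240). The body is clear above. I'll push level along indexer +y.

jog_arm(deltas=[0.02,0.08,0,0,0,0,0.04,0.16,0,0,0,0,0.07,0.24,0,0,0,0,0.09,0.32,0,0,0,0,0.11,0.4,0,0,0,0])

```text
time: 3.12
tool_pos: [0.5708, -0.0687, 0.2173]
tool_rot: [3.128, -0.012, -0.271]
contact_force: [-28.5, -29.9, 63.0]
opening: 0.0003
```

jog_arm(deltas=[0.02,0.08,0,0,0,0,0.04,0.16,0,0,0,0,0.06,0.24,0,0,0,0,0.08,0.32,0,0,0,0,0.1,0.38,0,0,0,0])

```text
time: 3.53
tool_pos: [0.5825, -0.0249, 0.2158]
tool_rot: [-3.141, -0.014, -0.272]
contact_force: [-0.4, -0.9, -0.4]
opening: 0.0007
```

```bash
python3 - <<'E'
from h import *
s=robot.observe();print(s["time"],s["tool_pos"],s["contact_force"])
cv2.imwrite("pics/4.png",crop("scene",180,120,150,120,4.5,0))
E
```

```text
3.5333 [ 0.58245353 -0.02494175  0.21577636] [-0.40277081 -0.89481594 -0.39084743]
```

View pics/4.png

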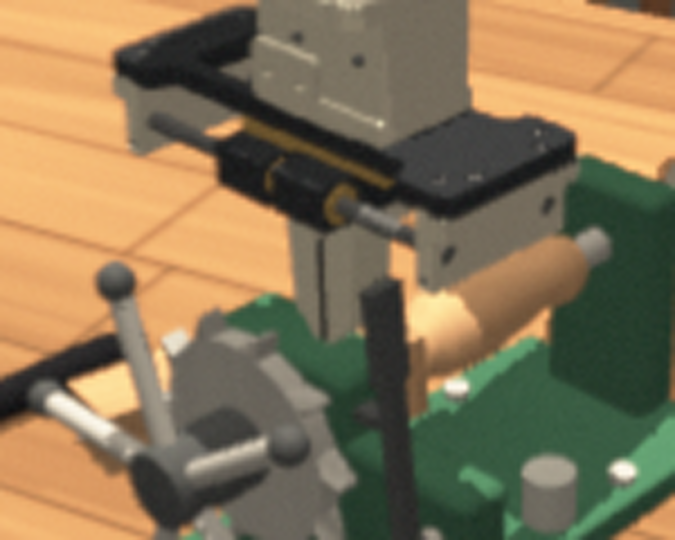

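The pawl has swung up to nearly vertical, with the tab top at crop (382,285), and the wheel is unmoved (ball at (115,280)). There was a force spike of about 70 N midway. I'll check the angles and the settled force.

```bash
cat >> h.py <<'E'
def L2W(m):
    p=np.load("pose.npy");c,s=np.cos(p[2]),np.sin(p[2]);m=np.atleast_2d(np.array(m,float))/1e3
    return np.c_[p[0]+c*m[:,0]-s*m[:,1],p[1]+s*m[:,0]+c*m[:,1],m[:,2]]
def W2L(w):
    p=np.load("pose.npy");c,s=np.cos(p[2]),np.sin(p[2]);d=w-np.array([p[0],p[1],0]);return 1e3*np.array([c*d[0]+s*d[1],-s*d[0]+c*d[1],d[2]])
def tabpx(a): t=.611-a; return proj("scene",L2W([[0,99-132*np.sin(t),104+132*np.cos(t)]]))[0]
def ballpx(q): t=.25+q; return proj("scene",L2W([[45,-95*np.sin(t),120+95*np.cos(t)]]))[0]
E
python3 - <<'E'
from h import *
for i in range(3):
    robot.read_camera("scene");s=robot.observe();print(s["time"],s["tool_pos"].round(4),s["contact_force"].round(1),W2L(s["tool_pos"]).round(1))
for a in (0,.3,.4,.5,.6,.7,.8):print(a,((tabpx(a)-[180,120]+.5)*4.5).round())
for q in (-.6,-.5,-.4,0,.05,.1):print(q,((ballpx(q)-[180,120]+.5)*4.5).round())
E
```

```text
3.6333 [ 0.5809 -0.0232  0.2104] [-0.3 -0.1 -1.1] [2.000e-01 6.770e+01 2.104e+02]
3.6833 [ 0.5803 -0.0235  0.2088] [-0.5 -0.2 -0.1] [ -0.3  67.3 208.8]
3.7333 [ 0.58   -0.0237  0.2078] [ 0.3 -0.2 -1.5] [ -0.6  67.  207.8]
0 [275. 282.]
0.3 [331. 273.]
0.4 [352. 277.]
0.5 [375. 283.]
0.6 [398. 292.]
0.7 [422. 305.]
0.8 [446. 321.]
-0.6 [210. 336.]
-0.5 [195. 322.]
-0.4 [180. 311.]
0 [123. 284.]
0.05 [116. 283.]
0.1 [110. 282.]
```

The pawl is at about 0.5 rad and the wheel at about 0.05. I'll back off, rise, and go to the -y side of the top handle.

jog_arm(deltas=[-0.03,-0.1,0,0,0,0,-0.05,-0.2,0.1,0,0,0,-0.05,-0.2,0.4,0,0,0,-0.05,-0.2,0.7,0,0,0,-0.05,-0.2,0.8,0,0,0])

```text
time: 4.15
tool_pos: [0.5762, -0.0461, 0.2923]
tool_rot: [3.142, -0.006, -0.273]
contact_force: [0.8, 0.1, 0.9]
opening: 0.0004
```

jog_arm(deltas=[0.03,-0.25,0,0,0,0,0.06,-0.5,0,0,0,0,0.09,-0.75,0,0,0,0,0.12,-1.0,0,0,0,0,0.12,-1.0,0,0,0,0])

```text
time: 4.57
tool_pos: [0.5867, -0.1497, 0.2869]
tool_rot: [3.14, 0.001, -0.276]
contact_force: [-0.2, -0.0, -0.0]
opening: 0.0004
```

jog_arm(deltas=[0.01,-0.25,0,0,0,0,0.01,-0.25,-0.3,0,0,0,0.01,-0.25,-0.6,0,0,0,0.01,-0.25,-0.9,0,0,0,0.01,-0.25,-0.9,0,0,0])

```text
time: 4.98
tool_pos: [0.5845, -0.1688, 0.1913]
tool_rot: [-3.14, 0.012, -0.272]
contact_force: [-0.6, 0.5, -1.7]
opening: 0.0004
```

jog_arm(deltas=[0,0,0,0,0,0,0,0,0,0,0,0,0,0,0,0,0,0])

```text
time: 5.23
tool_pos: [0.5891, -0.1699, 0.2002]
tool_rot: [3.141, -0.004, -0.271]
contact_force: [0.4, 0.0, 1.2]
opening: 0.0002
```

```bash
python3 - <<'E'
from h import *
s=robot.observe();print(s["time"],s["tool_pos"],s["contact_force"],W2L(s["tool_pos"]))
cv2.imwrite("pics/5.png",crop("scene",160,120,150,120,4.5,0))
E
```

```text
5.2333 [ 0.58908754 -0.16990385  0.20021243] [0.4332694  0.00280776 1.15929897] [ 46.49731437 -71.72967858 200.21242943]
```

View pics/5.png

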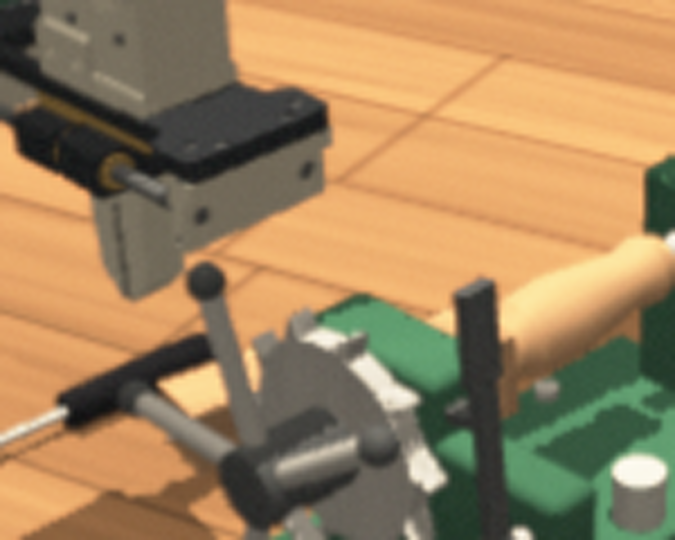

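The shut tip at (135,285) is to the -y side of the ball at (205,282), and the pawl is still up. I'll push slowly.

jog_arm(deltas=[0.01,0.04,0,0,0,0,0.02,0.08,0,0,0,0,0.03,0.12,0,0,0,0,0.04,0.16,0,0,0,0,0.05,0.2,0,0,0,0])

```text
time: 5.7
tool_pos: [0.5932, -0.1492, 0.1981]
tool_rot: [3.141, -0.001, -0.271]
contact_force: [-1.2, -1.6, 1.2]
opening: 0.0005
```

jog_arm(deltas=[0.01,0.04,0,0,0,0,0.02,0.08,0,0,0,0,0.03,0.12,0,0,0,0,0.04,0.16,0,0,0,0,0.05,0.2,0,0,0,0])

```text
time: 6.12
tool_pos: [0.5981, -0.129, 0.1977]
tool_rot: [3.141, -0.0, -0.271]
contact_force: [-0.4, -1.8, 1.1]
opening: 0.0005
```

jog_arm(deltas=[0.01,0.04,0,0,0,0,0.02,0.08,0,0,0,0,0.03,0.12,0,0,0,0,0.04,0.16,0,0,0,0,0.05,0.18,0,0,0,0])

```text
time: 6.53
tool_pos: [0.603, -0.1107, 0.1976]
tool_rot: [-3.141, 0.001, -0.271]
contact_force: [-2.2, -0.5, 0.2]
opening: 0.0006
```

```bash
python3 - <<'E'
from h import *
s=robot.observe();print(s["time"],s["tool_pos"],s["contact_force"],W2L(s["tool_pos"]))
cv2.imwrite("pics/6.png",crop("scene",180,120,150,120,4.5,0))
E
```

```text
6.5333 [ 0.6029677  -0.11069021  0.19756078] [-2.18198534 -0.48485287  0.1782178 ] [ 44.3843473  -10.9476954  197.56077604]
```

View pics/6.png

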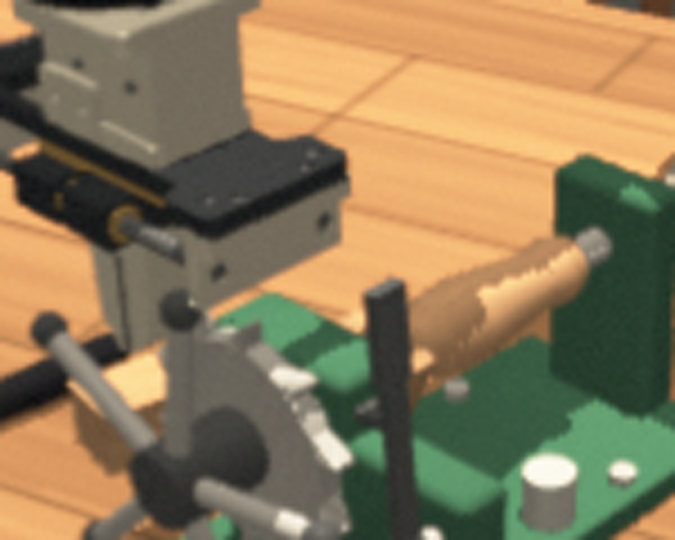

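The ball at (180,310) puts the wheel at about -0.40, and the tab at (385,290) is unmoved. About 9 mm more gets to -0.54. Then I'll back off and rise.

jog_arm(deltas=[0.01,0.03,0,0,0,0,0.02,0.06,0,0,0,0,0.02,0.09,0,0,0,0,0.02,0.09,0,0,0,0,0.02,0.09,0,0,0,0])

```text
time: 7.0
tool_pos: [0.6051, -0.102, 0.1977]
tool_rot: [-3.141, 0.0, -0.271]
contact_force: [0.2, 0.2, 0.4]
opening: 0.0005
```

jog_arm(deltas=[-0.02,-0.06,0,0,0,0,-0.04,-0.15,0,0,0,0,-0.06,-0.25,0,0,0,0,-0.06,-0.25,0,0,0,0])

```text
time: 7.33
tool_pos: [0.5986, -0.1299, 0.1978]
tool_rot: [3.141, -0.0, -0.273]
contact_force: [0.0, 0.5, 0.1]
opening: 0.001
```

```bash
python3 - <<'E'
from h import *
s=robot.observe();print(s["time"],s["tool_pos"],s["contact_force"],W2L(s["tool_pos"]))
cv2.imwrite("pics/7.png",crop("scene",180,120,150,120,4.5,0))
E
```

```text
7.3333 [ 0.59856886 -0.12990951  0.19779813] [0.04873034 0.45579746 0.08162596] [ 45.17277835 -30.64819643 197.79812855]
```

View pics/7.png

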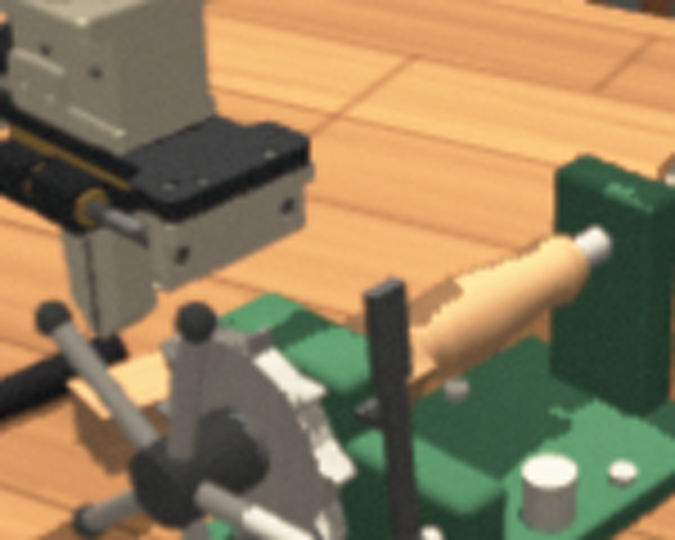

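The ball at (197,321) puts the wheel at about -0.51, inside -0.62 to -0.45. Next I'll go up and over to the hinge side of the tab.

jog_arm(deltas=[0,0,0.2,0,0,0,0,0,0.4,0,0,0,0,0,0.6,0,0,0,0,0,0.8,0,0,0,0,0,1.0,0,0,0])

```text
time: 7.8
tool_pos: [0.5989, -0.1275, 0.2988]
tool_rot: [-3.141, 0.0, -0.272]
contact_force: [0.7, 0.2, 0.4]
opening: 0.0005
```

jog_arm(deltas=[0,0,0.05,0,0,0,0,0.2,0.1,0,0,0,0,0.4,0.1,0,0,0,0,0.6,0.1,0,0,0,0,0.8,0.1,0,0,0])

```text
time: 8.22
tool_pos: [0.5987, -0.0467, 0.3069]
tool_rot: [-3.142, 0.001, -0.272]
contact_force: [-0.3, 0.7, 0.2]
opening: 0.0005
```

jog_arm(deltas=[0,0.2,0,0,0,0,0,0.4,0,0,0,0,0,0.6,0,0,0,0,-0.01,0.8,0,0,0,0,-0.01,0.87,0,0,0,0])

```text
time: 8.63
tool_pos: [0.5975, 0.0421, 0.3069]
tool_rot: [-3.141, 0.002, -0.269]
contact_force: [1.3, -0.1, 0.2]
opening: 0.0006
```

jog_arm(deltas=[0,0,-0.2,0,0,0,0,0,-0.4,0,0,0,0,0,-0.6,0,0,0,0,0,-0.8,0,0,0,0,0,-0.9,0,0,0])

```text
time: 9.05
tool_pos: [0.5967, 0.0391, 0.2145]
tool_rot: [3.14, 0.004, -0.272]
contact_force: [-0.8, -0.4, -0.6]
opening: 0.0005
```

jog_arm(deltas=[0,0,-0.1,0,0,0,0,0,-0.1,0,0,0,0,0,-0.1,0,0,0])

```text
time: 9.3
tool_pos: [0.5982, 0.0393, 0.2079]
tool_rot: [3.141, -0.0, -0.272]
contact_force: [0.1, -0.1, -0.0]
opening: 0.0005
```

```bash
python3 - <<'E'
from h import *
s=robot.observe();print(s["time"],s["tool_pos"],s["contact_force"],W2L(s["tool_pos"]))
cv2.imwrite("pics/8.png",crop("scene",180,120,150,120,4.5,0))
E
```

```text
9.3 [0.59817701 0.03930534 0.20788286] [ 0.11874753 -0.13593495 -0.03992431] [  0.47566713 132.55716476 207.88286387]
```

View pics/8.png

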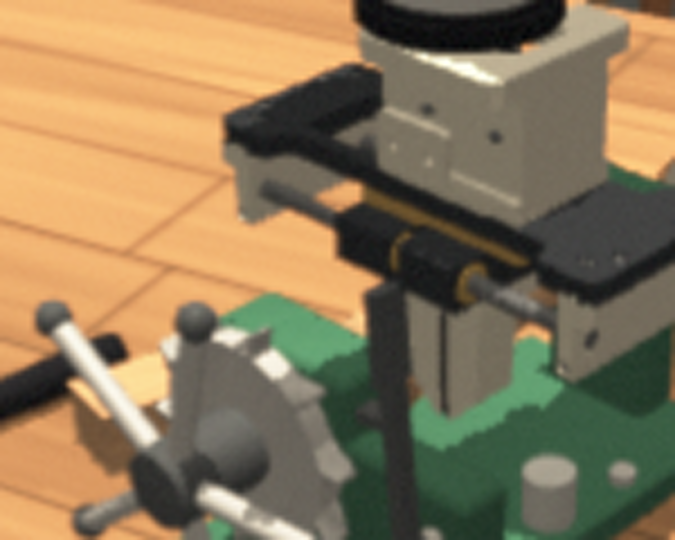

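The finger at (455,380) is on the hinge side of the tab at (385,300), with the body clear above it. I'll push towards -y.

jog_arm(deltas=[-0.02,-0.08,0,0,0,0,-0.04,-0.16,0,0,0,0,-0.06,-0.24,0,0,0,0,-0.08,-0.31,0,0,0,0,-0.1,-0.39,0,0,0,0])

```text
time: 9.77
tool_pos: [0.5878, -0.0004, 0.2081]
tool_rot: [-3.141, -0.0, -0.272]
contact_force: [0.3, 0.3, -0.2]
opening: 0.0005
```

jog_arm(deltas=[-0.02,-0.06,0,0,0,0,-0.03,-0.12,0,0,0,0,-0.05,-0.18,0,0,0,0,-0.06,-0.24,0,0,0,0,-0.08,-0.29,0,0,0,0])

```text
time: 10.18
tool_pos: [0.58, -0.0291, 0.2077]
tool_rot: [3.141, -0.0, -0.271]
contact_force: [-0.4, 1.1, 0.4]
opening: -0.0001
```

```bash
python3 - <<'E'
from h import *
s=robot.observe();print(s["time"],s["tool_pos"],s["contact_force"],W2L(s["tool_pos"]))
cv2.imwrite("pics/9.png",crop("scene",180,120,150,120,4.5,0))
E
```

```text
10.1833 [ 0.57995936 -0.02910536  0.20772902] [-0.39304664  1.10789943  0.43050145] [  0.81134492  61.76313787 207.72901781]
```

View pics/9.png

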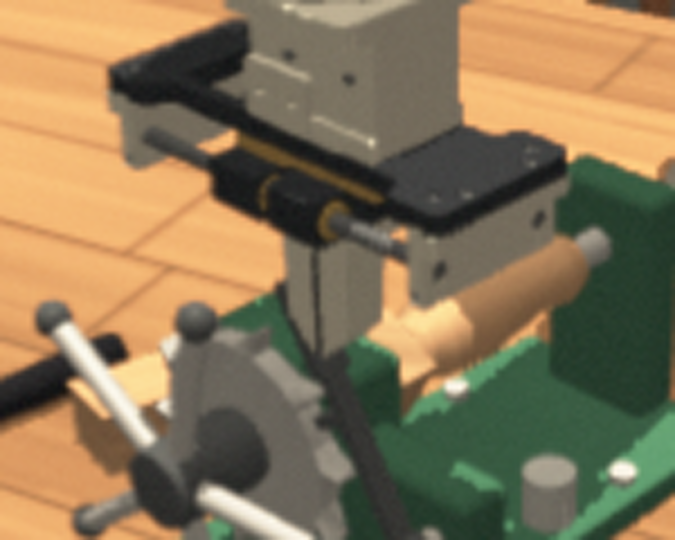

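The tab is almost down and passes behind the tip, with the pawl at about 0.05–0.1. The ball is still at (195,321). I'll continue in small steps and watch the force.

jog_arm(deltas=[-0.01,-0.02,0,0,0,0,-0.01,-0.04,0,0,0,0,-0.01,-0.05,0,0,0,0,-0.01,-0.05,0,0,0,0])

```text
time: 10.57
tool_pos: [0.579, -0.0335, 0.2077]
tool_rot: [3.141, 0.0, -0.271]
contact_force: [-0.4, 0.6, 0.3]
opening: 0.0004
```

jog_arm(deltas=[0,-0.01,0,0,0,0,-0.01,-0.02,0,0,0,0,-0.01,-0.03,0,0,0,0,-0.01,-0.03,0,0,0,0])

```text
time: 10.9
tool_pos: [0.5779, -0.0365, 0.2077]
tool_rot: [3.141, 0.0, -0.271]
contact_force: [-1.0, 0.5, -0.7]
opening: 0.0003
```

jog_arm(deltas=[0,-0.01,0,0,0,0,-0.01,-0.02,0,0,0,0,-0.01,-0.03,0,0,0,0,-0.01,-0.03,0,0,0,0])

```text
time: 11.23
tool_pos: [0.5769, -0.0396, 0.2077]
tool_rot: [3.141, 0.0, -0.271]
contact_force: [-0.0, -0.2, 0.6]
opening: 0.0003
```

jog_arm(deltas=[0,-0.01,0,0,0,0,-0.01,-0.02,0,0,0,0,-0.01,-0.02,0,0,0,0])

```text
time: 11.48
tool_pos: [0.5759, -0.0416, 0.2078]
tool_rot: [3.141, -0.0, -0.271]
contact_force: [-0.2, -0.5, 1.2]
opening: 0.0007
```

jog_arm(deltas=[0,-0.01,0,0,0,0,-0.01,-0.02,0,0,0,0,-0.01,-0.02,0,0,0,0])

```text
time: 11.73
tool_pos: [0.5754, -0.0429, 0.2079]
tool_rot: [-3.14, -0.001, -0.271]
contact_force: [2.9, 2.8, -0.0]
opening: 0.0005
```

```bash
python3 - <<'E'
from h import *
s=robot.observe();print(s["time"],s["tool_pos"],s["contact_force"],W2L(s["tool_pos"]))
cv2.imwrite("pics/10.png",crop("scene",200,150,100,80,7,0))
E
```

```text
11.7333 [ 0.57542521 -0.04288808  0.20794277] [ 2.94935783  2.7883579  -0.01848146] [4.52892878e-02 4.72739942e+01 2.07942771e+02]
```

No more pictures can be viewed, so I go by force from here: contact with the stop is starting at about 4 N. I'll press a little more.

jog_arm(deltas=[0,-0.01,0,0,0,0,-0.01,-0.02,0,0,0,0,-0.01,-0.02,0,0,0,0,-0.01,-0.02,0,0,0,0])

```text
time: 12.12
tool_pos: [0.575, -0.0434, 0.208]
tool_rot: [-3.138, -0.002, -0.271]
contact_force: [5.3, 9.7, -0.7]
opening: 0.0001
```

jog_arm(deltas=[0,-0.01,0,0,0,0,0,-0.02,0,0,0,0,0,-0.02,0,0,0,0,0,-0.02,0,0,0,0])

```text
time: 12.45
tool_pos: [0.575, -0.0438, 0.208]
tool_rot: [-3.135, -0.001, -0.27]
contact_force: [6.6, 15.0, -0.3]
opening: 0.0005
```

It stops firmly: 15 N with under 1 mm of motion. I'll retreat +y and up, then check numerically against the first picture, where the pawl was down.

jog_arm(deltas=[0.03,0.1,0,0,0,0,0.06,0.2,0,0,0,0,0.09,0.35,0,0,0,0,0.12,0.45,0,0,0,0,0.13,0.5,0,0,0,0])

```text
time: 12.87
tool_pos: [0.5872, 0.0037, 0.2076]
tool_rot: [3.141, 0.0, -0.27]
contact_force: [-1.1, 0.3, -0.8]
opening: 0.0006
```

jog_arm(deltas=[0,0,0.2,0,0,0,0,0,0.4,0,0,0,0,0,0.6,0,0,0,0,0,0.8,0,0,0,0,0,1.0,0,0,0])

```text
time: 13.28
tool_pos: [0.5868, 0.0023, 0.3086]
tool_rot: [3.141, 0.0, -0.271]
contact_force: [1.1, -0.2, 0.3]
opening: 0.0001
```

jog_arm(deltas=[0,0,0.2,0,0,0,0,0,0.3,0,0,0,0,0,0.3,0,0,0,0,0,0.3,0,0,0])

```text
time: 13.62
tool_pos: [0.5869, 0.0024, 0.3373]
tool_rot: [3.141, 0.0, -0.271]
contact_force: [-0.2, -0.6, -0.8]
opening: 0.0006
```

```bash
python3 - <<'E'
from h import *
s=robot.observe();print(s["time"],s["tool_pos"],s["contact_force"])
A=cv2.imread("pics/scene0.png");B=robot.read_camera("scene")[:,:,::-1].copy();cv2.imwrite("pics/11.png",B)
# tab outer half patches (dark steel over lit background): match initial template in new picture
def match(T,x,y,w,h,I,m=8):
    r=cv2.matchTemplate(I[y-m:y+h+m,x-m:x+w+m],T[y:y+h,x:x+w],cv2.TM_CCOEFF_NORMED)
    _,v,_,l=cv2.minMaxLoc(r);return (l[0]-m,l[1]-m),round(v,3)
print("tab end shift",match(A,235,178,18,22,B),"mid arm",match(A,250,200,20,25,B),"hinge",match(A,262,232,18,18,B),"tailstock",match(A,300,152,35,30,B))
for n,I in(("old",A),("new",B)):
    g=cv2.cvtColor(I,cv2.COLOR_BGR2GRAY)
    for r in (188,194,200,206): print(n,r,g[r,234:266].tolist())
C=cv2.imread("pics/7.png") # wheel ball at (197,321) in 4.5x crop from (180,120)
C=cv2.resize(C,(150,120),interpolation=cv2.INTER_AREA)
D=B[120:240,180:330]
print("ball shift since release",match(C,38,66,12,12,D,6))
for a in(0,.03,.05,.1,.2):print(a,tabpx(a).round(1))
E
```

```text
13.6167 [0.58691941 0.00244237 0.33725067] [-0.19184058 -0.58735921 -0.75680966]
tab end shift ((0, 0), 0.935) mid arm ((0, 0), 0.668) hinge ((0, 0), 0.877) tailstock ((0, 0), 0.803)
old 188 [132, 126, 128, 124, 103, 63, 50, 76, 85, 85, 85, 84, 85, 83, 89, 110, 140, 149, 154, 163, 172, 176, 180, 184, 192, 189, 196, 174, 154, 140, 121, 114]
old 194 [224, 208, 176, 146, 171, 167, 139, 90, 58, 54, 79, 84, 84, 85, 83, 85, 85, 94, 118, 130, 132, 132, 134, 133, 123, 140, 165, 183, 190, 197, 198, 200]
old 200 [95, 97, 116, 131, 145, 198, 162, 150, 141, 123, 92, 60, 58, 77, 85, 86, 84, 84, 85, 84, 94, 120, 129, 131, 132, 131, 130, 129, 128, 123, 119, 111]
old 206 [96, 97, 96, 93, 93, 92, 94, 97, 114, 130, 137, 139, 138, 134, 132, 87, 55, 72, 83, 83, 83, 84, 83, 80, 73, 60, 55, 53, 52, 50, 47, 52]
new 188 [131, 130, 128, 127, 102, 61, 45, 50, 52, 55, 54, 54, 52, 53, 62, 102, 137, 149, 154, 165, 172, 176, 181, 186, 188, 185, 181, 166, 162, 139, 136, 173]
new 194 [119, 105, 97, 89, 86, 85, 79, 65, 50, 46, 52, 53, 54, 53, 55, 52, 54, 58, 74, 82, 86, 113, 120, 118, 111, 120, 159, 186, 195, 200, 203, 202]
new 200 [97, 100, 114, 137, 145, 144, 145, 146, 140, 118, 80, 55, 47, 53, 54, 53, 52, 53, 53, 54, 57, 70, 74, 76, 75, 73, 76, 73, 71, 73, 72, 68]
new 206 [99, 96, 97, 95, 96, 95, 96, 100, 121, 134, 138, 140, 135, 138, 134, 85, 54, 50, 52, 54, 51, 55, 55, 58, 57, 50, 46, 47, 46, 47, 48, 46]
ball shift since release ((0, 0), 0.915)
0 [240.5 182.1]
0.03 [241.6 181.6]
0.05 [242.4 181.4]
0.1 [244.3 180.8]
0.2 [248.5 180.2]
```

The tab's edges match the first picture to about 0.1 px, so the pawl is within about 0.01 rad of where it started, which I take as its stop. The wheel ball hasn't moved since I released it. Handing in.

```bash
python3 -c "
from cell import robot
print(robot.hand_in())"
```

```text
the job is handed in; nothing more can be done
None
```

I turned the wheel back one notch and reseated the pawl, then handed the job in at about 14 s; it gave no verdict. With the jaws shut, I flipped the pawl up to about 0.5 rad and pushed the top handle. I then pressed the tab back down until it stopped firmly at about 15 N, and withdrew upwards.

**Final checks**
- **Pawl:** the tab's edges match the first picture to about 0.1 px, so it is within about 0.01 rad of its starting position, which I took to be down on its stop.
- **Wheel:** the handle ball puts it at about -0.51 rad, and it had not shifted since I let go of the handle.
- **Robot:** the tool was clear at z = 0.337 m, with force readings of about 1 N.

**What did not go cleanly**
- **Force spike:** there was a brief force of about 75 N at the wrist early in the pawl lift. It is below the 120 N wrist limit. I could not tell what the tool touched, and if it was the gripper's body the 40 N limit would apply. The wheel did not move.
- **Overshoot:** fast descents went about 6–9 mm too low before settling, so I made the later moves more slowly.
- **Base corner:** one corner disagreed with the others by about 7 mm, so I gave it less weight.
- **Last view:** the 12-picture limit stopped me viewing the final state, so those checks were done on pixel values only.
- **Loose objects:** I did not measure them at the end. The tool stayed well above them throughout, and nothing looked disturbed in the views I had.

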